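# Fit the loose lever to a spring-shut drain valve and hold it open at the index

## Task

The drain valve on the flushing unit is shut by a spring and is worked with the loose lever that lies on the bench. Push the lever's square socket fully down onto the valve's square stem, with the lever straight across the pipe and its grip on the side away from the pressure gauge; then take it by the black grip, pull it round against the spring until the arrow on the indicator disc points at the index tab, and finish while still holding it there, since it springs shut when let go. Do not shift the index tab or the other things on the bench.

Things in the scene. Friction and masses are not known exactly. Their poses are not given: they have to be found in the camera images.
- unit: Flushing unit, fixed: grey base plate (x -150 to 160, y -125 to 65 mm, 12 mm thick), copper and brass pipe along its x axis, 60 mm up, with a ball valve in the middle, stem upright. Origin on the bench under the stem's axis; x away from the robot, y left, z up. Round the stem: dark spring drum, diameter 86 mm, and steel scale flange, diameter 108 mm, top 118 mm up.
- seat (a point): Seat for the lever: on the stem's axis, on top of the indicator disc, 126 mm above the bench. Axes as unit (does not turn with the stem). The square steel stem, 14 mm across, stands 22 mm up from it, its last 4.5 mm tapered to 9 mm. With the valve shut the stem's flats face along the unit's x and y.
- stem (a joint): Valve stem with its indicator disc (aluminium, diameter 84 mm, 4 mm thick, black arrow on top), rad: 0 is shut, grows anticlockwise seen from above to 1.57 fully open. A spring turns it back to 0: about 0.18 N m when shut, rising by 0.3 N m per rad.
- arrow_tip (a point): Tip of the black arrow on the indicator disc, 41 mm from the stem's axis, level with the seat. It points along the unit's -y when the valve is shut and turns with the stem.
- index (a joint): Angle at which the index tab is clamped on the scale flange, rad, counted like stem: the arrow points at the tab when stem equals index. Between 0.6 and 1.15. It is stiff and is not to be moved.
- index_tip (a point): Inner end of the index tab, a steel tab 5 mm wide with a small screw on the rim of the scale flange, 44 mm from the stem's axis, level with the seat. The clamp reaches out to 58 mm from the axis and 1.5 mm above the seat's level.
- lever: Loose lever, about 330 g, lying flat. Origin: centre of the underside opening of its 15.6 mm square through hole, sides parallel to the lever's x and y. z up; x runs along the lever: steel head 36 mm wide, 24 mm high, from -18 to 38 mm; bar 18 mm wide, 6 to 14 mm up; black grip 24 mm wide, 0 to 16 mm up, from 68 to 148 mm. It balances at x 25 mm. Fitted: origin at seat, x along the unit's +y.
- lever_grip (a point): Middle of the lever's black grip, 108 mm from the square hole's centre along the lever's x and 8 mm above its underside.
- handwheel: Spare dark round handwheel, 92 mm across, 20 mm high, loose, to be left alone. Origin under its centre. It and the lever may have swapped sides.
- wrench: Loose wrench, 200 mm long, to be left alone.
- paste_tub: Small round tub, 72 mm across, 75 mm high, to be left alone.
- elbow: Copper pipe elbow, 50 mm, to be left alone.
- union_nut: Brass ring nut, 42 mm across, 18 mm high, to be left alone.
- brush: Brush, 200 mm long, to be left alone.
- tape_roll: White ring of tape, 90 mm across, 22 mm high, to be left alone.
- gauge (a point): Centre of the round pressure gauge (diameter 63 mm, 30 mm thick) that stands on the unit's right at x 20, y -100 mm, 150 mm up, top at 182 mm; a lever on that side would strike it.
Things that resemble listed ones, but are neither listed nor needed, are in the scene too. Leave any orange or red look-alike of the lever alone.

How it is judged:
By the outcome, as a careful person would: the job done as asked, in the order asked, and still so for the second after the job is handed in, while the arm keeps its last pose, push and grip.
It also fails if it takes over 58 s, if anything falls off the work surface, if the arm or the gripper's body presses on something with over 40 N, if the wrist force passes 120 N, or if a joint passes its speed limit or range.

## Robot

A 7-joint arm with a two-finger parallel gripper is mounted at the origin on the work surface. World frame = base frame: x ahead of the robot, y to its left, z up, the work surface at z = 0. Lengths are in mm, angles in rad, forces in N, time in s.
With the tool pointing down it reaches from about 425 to 875 mm from the base axis. Payload 8.4 kg.
Tool frame: the origin (TCP) lies between the finger pads; the fingertips stand 25 mm ahead of it and the grasp point (between the pads) lies 6 mm ahead of it; z points along the fingers, y is the line along which they close (so a half turn about z gives the same grasp; the last joint's range is limited). The gripper opens to 85 mm and grips with 20 to 120 N. Pads are 22 mm wide; open, the fingers measure 114 mm over their backs; the gripper's body (76 mm by 85 mm) begins 54 mm behind the grasp point. The pads swing forward as they close: fully open they stand 13 mm farther back than shut.
Start: joints at [-1.37, 0.333, 0.04, 1.465, -0.013, 1.343, -0.059], TCP at [191.965, 620.978, 235.908] pointing down, gripper open.
Joint ranges: [-2.58, 2.58], [-0.38, 2.09], [-1.3, 1.39], [0.25, 2.4], [-1.5, 4.64], [0.08, 2.09], [-2.65, 2.65]. Speed limits (rad/s): [2.22, 2.22, 2.79, 2.79, 3.14, 3.14, 3.14].

## Interface

Orientations are given as a 3x3 rotation matrix whose columns are the frame's x, y, z axes.
In Python, from plant import r, cams, finish_job gives the robot as it stands. The module is installed in compiled form; this text tells all that it offers.
- The arm moves only by the shell command python3 -m crank 'ROWS' [OPENING] [FORCE]. ROWS is JSON, a list of rows, each a list of 6 numbers: the shift along the tool's x, y, z in units of 30 mm (1.0 is 30 mm), then the turn, a rotation vector about the tool's x, y, z in units of 10 degrees (1.0 is 10 degrees). A call has 1 to 8 rows; each row shifts and turns the commanded pose from where the row before left it, along the tool's axes as they then stand; what a row does not reach is not made up. A row lasts 1/8 s, in which the tool goes at most 62.5 mm and 10.7 degrees, less where a joint would pass 70% of its speed; a pose out of reach is approached as far as the arm can. A call is refused whole if a number of a shift passes 1 or a number of a turn 1, either way. A call with a gripper value outside its range is refused whole. OPENING is the opening, from 0 (shut) to 1 (fully open), set as the call begins (- or left out, the last holds). The fingers move at their own pace and stop on an object; FORCE is the grip in N (left out, the last holds). Time passes only in rows, so rows that do not move let the fingers close. It gives the time, the measured TCP pose, the force, the opening and the grip force at its end, in the units of the state.
- r.observe(): the state, without advancing time (a new reading comes with each control period).
- cams.camera(name): name is "side" or "top" or "wrist"; returns a dict with "color" (400x640x3 uint8, red, green, blue), "z_map" (400x640 float32, mm along the optical axis (not along the pixel's ray), 0 where there is no reading), "fov_y" (degrees; the focal length in pixels is half the picture's height over the tangent of half this angle, whatever the lens; pixels are square), "cx", "cy" (the principal point, pixels), "T" (4x4, takes a point from camera to world coordinates). Camera axes: x right, y up, looking along -z (the intrinsics and any distortion apply to the point x, -y, -z); pixel columns grow to the right and rows downward; lengths in mm; the calibration is good to about 2 mm. The wrist camera is an equidistant fisheye: a pixel r from the principal point sees the ray r / f radians off the axis. A picture is of the moment at which its call begins.
- finish_job(): hands the job in; it is judged then, once.
The state is a dict: "t": time; "joint_positions": joint angles; "dq": joint speeds; "effort": joint torques, N m; "tcp_pos": TCP position; "tcp_rot": TCP orientation; "contact_force": force on the tool from outside, world axes, zero at the start; "torque": the same for the moment, N m; "finger_gap": opening from 0.0 (shut) to 1.0 (fully open); "gripper_force": force on a finger pad.
Only numpy, scipy, OpenCV 4.12 (cv2) and the standard library are available. Lean on these libraries where they do the work, as an engineer would, in place of code of your own. Each camera call takes 0.05 s, during which the arm holds its last target. There are 200 camera calls.

## Working session

There is one attempt and no reset: what is moved stays moved. The work goes in short steps, Python scripts to look and compute and a shell command to move; the robot and the scene stay as the last step left them, time stands still between calls to the robot, and variables do not carry over. Pictures are saved under pics/ and viewed, at most 11 in all, crops included, and the job is handed in when it is done.

```bash
mkdir -p pics
cat > h.py <<'E'
import numpy as np, cv2
from plant import r, cams
def shot(n,save=None):
    c=cams.camera(n)
    if save: cv2.imwrite('pics/'+save,cv2.cvtColor(c['color'],cv2.COLOR_RGB2BGR))
    return c
def foc(c): return 200/np.tan(np.radians(c['fov_y'])/2)
def ray(c,u,v,fish=False):
    f=foc(c); x=(u-c['cx']); y=(v-c['cy'])
    if fish:
        rr=np.hypot(x,y)+1e-9; th=rr/f; d=np.array([np.sin(th)*x/rr,np.sin(th)*y/rr,np.cos(th)])
    else: d=np.array([x/f,y/f,1.])
    d=np.array([d[0],-d[1],-d[2]])
    return c['T'][:3,3],c['T'][:3,:3]@d
def onplane(c,u,v,z,fish=False):
    o,d=ray(c,u,v,fish); return o+d*(z-o[2])/d[2]
def zpt(c,u,v,fish=False):
    o,d=ray(c,u,v,fish); z=float(c['z_map'][int(v),int(u)])
    dc=c['T'][:3,:3].T@d
    return o+d*z/(-dc[2])
E
python3 - <<'E'
from h import *
for n in ('top','side','wrist'):
    c=shot(n,n+'0.png'); print(n,c['fov_y'],c['cx'],c['cy'],c['T'].round(3).tolist(),(c['z_map']>0).mean())
s=r.observe(); print({k:np.round(v,3).tolist() for k,v in s.items()})
E
```

```text
top 57.210897700898386 320.6172051694034 200.12199051534674 [[0.016, 0.983, -0.182, 336.049], [-1.0, 0.018, 0.013, -11.518], [0.016, 0.181, 0.983, 1327.346], [0.0, 0.0, 0.0, 1.0]] 0.9961484375
side 43.03586596828257 311.7828008355429 198.42664557402318 [[0.842, 0.397, -0.364, 35.153], [-0.539, 0.619, -0.571, -853.607], [-0.001, 0.677, 0.736, 1168.76], [0.0, 0.0, 0.0, 1.0]] 0.99594921875
wrist 65.70646984690485 319.1945155163328 194.3851079862811 [[0.295, -0.923, -0.246, 129.794], [0.956, 0.285, 0.077, 640.082], [-0.001, -0.258, 0.966, 374.011], [0.0, 0.0, 0.0, 1.0]] 0.9695625
{'t': 0.15, 'joint_positions': [-1.37, 0.334, 0.04, 1.466, -0.013, 1.343, -0.058], 'dq': [0.001, -0.002, -0.001, -0.001, -0.0, 0.0, 0.0], 'effort': [0.002, -65.904, 1.367, -40.587, 0.017, 0.009, 0.0], 'tcp_pos': [191.885, 620.665, 235.231], 'tcp_rot': [[-0.955, 0.295, -0.0], [0.295, 0.955, -0.001], [-0.0, -0.001, -1.0]], 'contact_force': [0.256, -0.762, 0.123], 'torque': [-0.027, 0.031, -0.013], 'gripper_force': 0.0, 'finger_gap': 0.995}
```

View pics/top0.png

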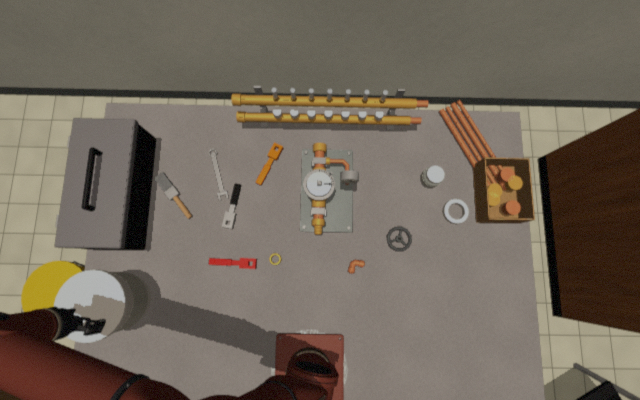

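View pics/side0.png

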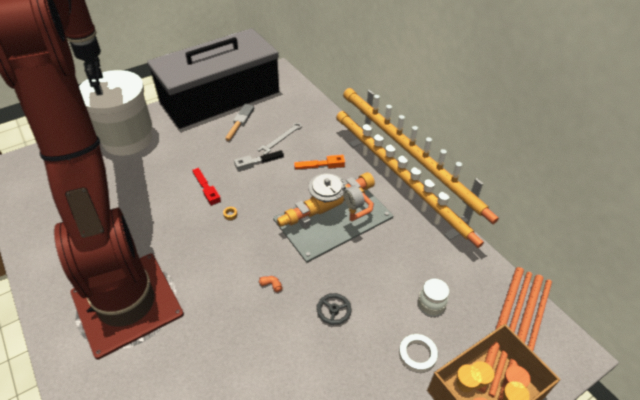

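The top view shows three lever-like things: a steel head with black grip at (232,206), an orange one at (270,163) and a red one at (232,263). The first fits "steel head, black grip"; the others are the coloured look-alikes. The valve stem is at about (319,184) and the gauge at (349,177). In the side view the lever is at (258,160) and the valve disc at (327,187).

Run:
```python
from h import *
a=cv2.imread('pics/top0.png')
c1=cv2.resize(a[140:240,205:365],None,fx=5,fy=5,interpolation=cv2.INTER_CUBIC)
cv2.imwrite('pics/crop1.png',c1)
top=shot('top'); side=shot('side')
def rect(c,box,fn,z,name):
    x0,y0,x1,y1=box; im=c['color'][y0:y1,x0:x1].astype(int); m=fn(im).astype(np.uint8)
    cs,_=cv2.findContours(m,cv2.RETR_EXTERNAL,cv2.CHAIN_APPROX_NONE); k=max(cs,key=cv2.contourArea)
    M=cv2.moments(k); u=M['m10']/M['m00']+x0; v=M['m01']/M['m00']+y0
    print(name,round(u,1),round(v,1),M['m00'],onplane(c,u,v,z).round(1),'depth pt',zpt(c,round(u),round(v)).round(1)); return u,v
dark=lambda i:i.max(2)<50
light=lambda i:i.min(2)>165
def tri(p,q):
    (o1,d1),(o2,d2)=p,q
    s=np.linalg.lstsq(np.c_[d1,-d2],o2-o1,rcond=None)[0]; A=o1+d1*s[0];B=o2+d2*s[1]; return ((A+B)/2).round(1),np.linalg.norm(A-B).round(2)
g1=rect(top,(222,180,246,232),dark,16,'grip top'); g2=rect(side,(225,145,290,175),dark,16,'grip side')
print('tri grip',tri(ray(top,*g1),ray(side,*g2)))
h1=rect(top,(218,195,242,232),light,24,'head top'); h2=rect(side,(228,145,290,175),light,24,'head side')
print('tri head',tri(ray(top,*h1),ray(side,*h2)))
d1=rect(top,(295,165,340,205),light,126,'disc top'); d2=rect(side,(300,165,350,208),light,126,'disc side')
print('tri disc',tri(ray(top,*d1),ray(side,*d2)))
```

```text
grip top 235.3 193.9 92.5 [595.4 281.2  16. ] depth pt [595.5 282.9  13.5]
grip side 271.5 156.4 102.5 [595.9 274.5  16. ] depth pt [596.9 272.6  18.6]
tri grip (array([598.3, 282.4,   8.3]), np.float64(2.78))Traceback (most recent call last):
  File "<stdin>", line 18, in <module>
  File "<stdin>", line 8, in rect
ValueError: max() iterable argument is empty
```

View pics/crop1.png

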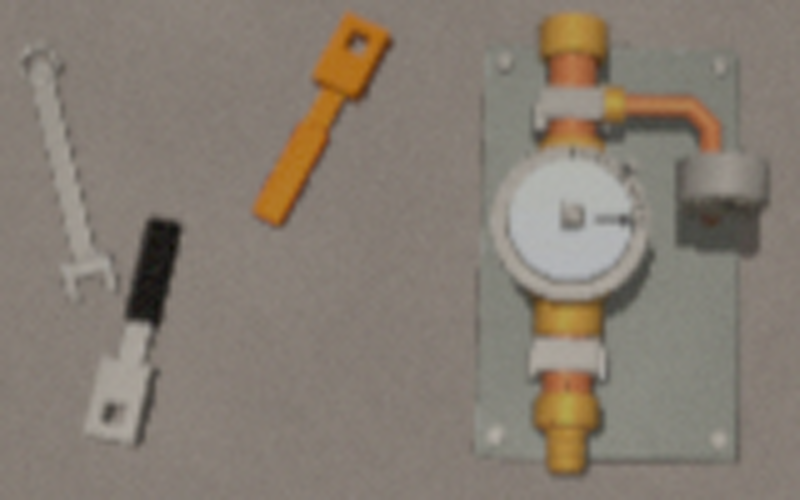

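The crop confirms it: the black-grip, steel-headed lever has its hole at crop (115,410), i.e. top (228,222), and its grip at (235,194). The stem is at (319.4,183), the arrow points right (-y) and the tab is at about crop (630,170).

Run:
```python
from h import *
top=shot('top')
H=onplane(top,228,222,24); G=onplane(top,235.3,193.9,16); S=onplane(top,319.4,183,148); T=onplane(top,331,174,126)
print(H.round(),G.round(),S.round(),T.round(), np.degrees(np.arctan2(*(G-H)[1::-1])))
s=r.observe(); R=s['tcp_rot'];p=s['tcp_pos']
for n,t in (('seat',S),('lev',H)):
    t=t.copy(); t[2]=p[2]; print(n,(np.array(R).T@(t-p)/30).round(2))
```

```text
[491. 299.  24.] [595. 281.  16.] [611. -22. 148.] [648. -61. 126.] -9.923468528819958
seat [-1.969e+01 -1.636e+01  1.000e-02]
lev [-12.7   -7.29   0.  ]
```

```bash
python3 -m crank '[[-1,-0.75,0,0,0,0],[-1,-0.75,0,0,0,0],[-1,-0.75,0,0,0,0],[-1,-0.75,0,0,0,0],[-1,-0.75,0,0,0,0],[-1,-0.75,0,0,0,0],[-1,-0.75,0,0,0,0],[-1,-0.75,0,0,0,0]]' && python3 -m crank '[[-1,-0.75,0,0,0,0],[-1,-0.75,0,0,0,0],[-1,-0.75,0,0,0,0],[-1,-0.75,0,0,0,0],[-1,-0.75,0,0,0,0],[-1,-0.75,0,0,0,0],[-1,-0.75,0,0,0,0],[-1,-0.75,0,0,0,0]]' && python3 -m crank '[[-1,-0.75,0,0,0,0],[-1,-0.75,0,0,0,0],[-1,-0.75,0,0,0,0],[-1,-0.75,0,0,0,0],[-1,-0.75,0,0,0,0],[-0.6,-0.5,0,0,0,0],[0,0,0,0,0,0]]'
python3 - <<'E'
from h import *
c=shot('wrist','w1.png'); np.save('w1.npy',c,allow_pickle=True)
E
```

```text
t: 1.3
tcp_pos: [368.7, 377.0, 236.0]
tcp_rot: [[-0.955, 0.295, 0.0], [0.295, 0.955, 0.0], [-0.0, 0.0, -1.0]]
contact_force: [0.0, -0.4, -0.2]
finger_gap: 0.996
gripper_force: 0.0
t: 2.3
tcp_pos: [544.8, 134.3, 236.1]
tcp_rot: [[-0.955, 0.295, 0.0], [0.295, 0.955, 0.0], [-0.0, 0.0, -1.0]]
contact_force: [0.1, 0.3, 0.0]
finger_gap: 1.003
gripper_force: 0.0
t: 3.18
tcp_pos: [667.3, -38.5, 235.6]
tcp_rot: [[-0.954, 0.298, -0.0], [0.298, 0.954, -0.001], [-0.0, -0.001, -1.0]]
contact_force: [-0.5, 0.6, -0.0]
finger_gap: 0.999
gripper_force: 0.0
```

View pics/w1.png

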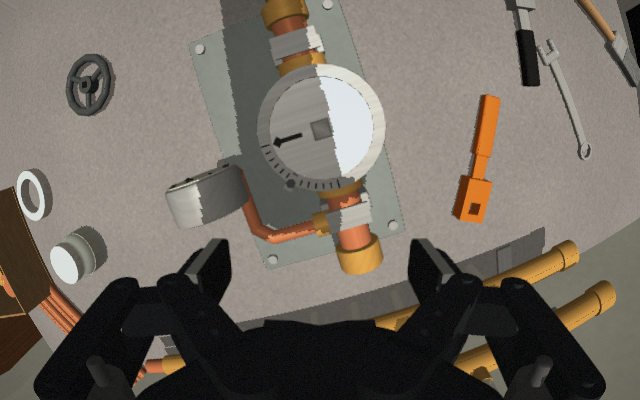

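The wrist view shows the valve disc at about (321,129), half in shadow, with the arrow tip near (276,142). What looks like the tab's screw is on the rim at (290,184), the gauge is at (205,195), and the real lever's grip is at (528,55).

```bash
cat > unit.py <<'E'
from h import *
c=np.load('w1.npy',allow_pickle=True).item()
f=foc(c); v,u=np.mgrid[0:400,0:640]; x=u-c['cx'];y=v-c['cy']; rr=np.hypot(x,y)+1e-9; th=rr/f
tz=np.tan(th); Z=c['z_map']; P=np.stack([x/rr*tz*Z,-y/rr*tz*Z,-Z],-1)@c['T'][:3,:3].T+c['T'][:3,3]
reg=np.zeros(Z.shape,bool); reg[50:210,240:400]=1
z=P[...,2]
m=reg&(z>112)&(z<132); print('flange/disc z med',np.median(z[reg&(np.hypot(u-345,v-129)<15)]))
k=max(cv2.findContours(m.astype(np.uint8),cv2.RETR_EXTERNAL,cv2.CHAIN_APPROX_NONE)[0],key=cv2.contourArea)
q=np.array([onplane(c,a,b,118,True)[:2] for a,b in k[:,0]]); (cc),rad=cv2.minEnclosingCircle(q.astype(np.float32))
A=np.c_[2*q,np.ones(len(q))]; s=np.linalg.lstsq(A,(q**2).sum(1),rcond=None)[0]; print('flange circle',cc,rad,s[:2],np.sqrt(s[2]+s[0]**2+s[1]**2))
ms=reg&(z>138)&(z<156)&(np.hypot(u-321,v-129)<20); print('stem n',ms.sum(),P[ms].mean(0), np.median(z[ms]))
base=(z>6)&(z<18)&(np.hypot(P[...,0]-611,P[...,1]+22)<230)
k=max(cv2.findContours(base.astype(np.uint8),cv2.RETR_EXTERNAL,cv2.CHAIN_APPROX_NONE)[0],key=cv2.contourArea)
b=P[base][:,:2].astype(np.float32); print('base rect',cv2.minAreaRect(b))
# pipe axis: points on pipe crest
pp=(z>66)&(z<80)&(np.hypot(P[...,0]-611,P[...,1]+22)<150)&(np.hypot(P[...,0]-611,P[...,1]+22)>60)&(abs(P[...,1]+22)<40)
xy=P[pp][:,:2]; w=np.linalg.svd(xy-xy.mean(0),full_matrices=False)[2][0]; print('pipe dir',np.degrees(np.arctan2(w[1],w[0])),xy.mean(0),len(xy))
im=cv2.imread('pics/w1.png')[60:210,235:405]; cv2.imwrite('pics/crop2.png',cv2.resize(im,None,fx=4,fy=4,interpolation=cv2.INTER_CUBIC))
E
python3 unit.py
```

```text
flange/disc z med 126.9938741570601
flange circle (619.3569946289062, -23.175100326538086) 57.463836669921875 [617.06274998 -21.61338779] 53.641920170771655
stem n 355 [616.50469569 -21.36810768 147.47415069] 148.0589831377047
base rect ((623.5161743164062, 29.377838134765625), (353.3782043457031, 312.7040710449219), 89.49082946777344)
pipe dir -1.3632913557385928 [638.90168135 -24.72269192] 2859
```

View pics/crop2.png

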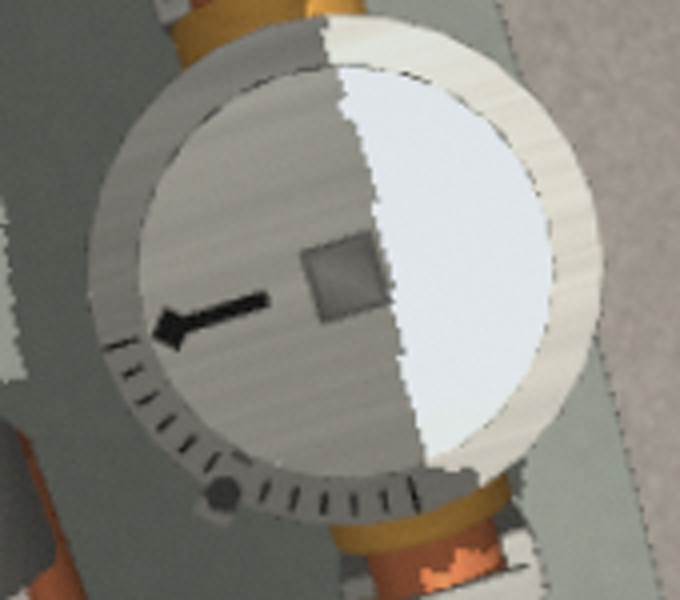

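The crop shows the arrow running from (268,298) to its tip at (155,332). The scale's end ticks are at (122,345) and (415,495), and the tab's screw is at (222,493) with its inner end near (240,458).

Run:
```python
from h import *
c=np.load('w1.npy',allow_pickle=True).item()
S=np.array([616.8,-21.5])
def w(x,y,z): return onplane(c,x/4+235-.4,y/4+60-.4,z,True)[:2]
def ang(p): d=p-S; return np.degrees(np.arctan2(d[1],d[0])).round(2),np.hypot(*d).round(1)
print('arrow tip',ang(w(150,333,126)),'tail',ang(w(268,298,126)))
print('tick0',ang(w(122,345,118)),'tick90',ang(w(415,495,118)))
print('screw',ang(w(222,493,129)),'inner',ang(w(240,460,126)))
# arrow pca
g=c['color'].astype(int).max(2)[125:150,262:308]; m=g<60
n,l,st,ce=cv2.connectedComponentsWithStats(m.astype(np.uint8)); i=1+np.argmax(st[1:,4])
v,u=np.nonzero(l==i); q=np.array([onplane(c,a+262,b+125,126,True)[:2] for a,b in zip(u,v)])
d=np.linalg.svd(q-q.mean(0),full_matrices=False)[2][0]; print(len(q),'arrow pca',np.degrees(np.arctan2(d[1],d[0])),'center',ang(q.mean(0)))
# base plate sides by depth/plane: pipe crest per side
H=[(514,0)]
```

```text
arrow tip (np.float64(-90.98), np.float64(40.9)) tail (np.float64(-90.14), np.float64(16.0))
tick0 (np.float64(-89.79), np.float64(48.8)) tick90 (np.float64(0.48), np.float64(49.4))
screw (np.float64(-46.77), np.float64(50.6)) inner (np.float64(-46.73), np.float64(43.4))
124 arrow pca -89.8902643175363 center (np.float64(-90.19), np.float64(29.6))
```

```bash
python3 -m crank '[[0.9,1,0,0,0,0],[0.9,1,0,0,0,0],[0.9,1,0,0,0,0],[0.9,1,0,0,0,0],[0.9,1,0,0,0,0],[0.9,1,0,0,0,0],[0.9,1,0,0,0,0],[0.9,1,0,0,0,0]]' && python3 -m crank '[[0.9,1,0,0,0,0],[0,0,0.16,0,0,0.96],[0,0,0.16,0,0,0.96],[0,0,0.16,0,0,0.96],[0,0,0.16,0,0,0.96],[0,0,0.16,0,0,0.96],[0,0,0.16,0,0,0.96],[0,0,0.16,0,0,0.96]]' && python3 -m crank '[[0,0,0.16,0,0,0.96],[0,0,0.16,0,0,0.96],[0,0,0.16,0,0,0.96],[0,0,0.16,0,0,0.96],[0,0,0.16,0,0,0.96],[0,0,0.16,0,0,0.96],[0,0,0.16,0,0,0.96],[0,0,0.16,0,0,0.96]]' && python3 -m crank '[[0,0,0.16,0,0,0.96],[0,0,0.16,0,0,0.96],[0,0,0.16,0,0,0.96],[0,0,0,0,0,0]]'
python3 - <<'E'
from h import *
c=shot('wrist','w2.png'); np.save('w2.npy',c,allow_pickle=True); print(r.observe()['joint_positions'])
E
```

```text
t: 4.22
tcp_pos: [529.9, 259.2, 236.2]
tcp_rot: [[-0.956, 0.293, 0.0], [0.293, 0.956, 0.001], [0.0, 0.001, -1.0]]
contact_force: [0.3, -0.0, 0.3]
finger_gap: 0.997
gripper_force: 0.0
t: 5.22
tcp_pos: [513.5, 294.7, 202.3]
tcp_rot: [[-0.094, 0.996, -0.0], [0.996, 0.094, 0.001], [0.001, -0.0, -1.0]]
contact_force: [0.5, 0.4, -0.5]
finger_gap: 1.003
gripper_force: 0.0
t: 6.22
tcp_pos: [513.5, 294.8, 163.9]
tcp_rot: [[0.948, 0.319, -0.001], [0.319, -0.948, 0.001], [-0.0, -0.001, -1.0]]
contact_force: [0.2, -0.7, 0.4]
finger_gap: 1.001
gripper_force: 0.0
t: 6.72
tcp_pos: [513.4, 294.6, 149.2]
tcp_rot: [[0.985, -0.171, -0.001], [-0.171, -0.985, 0.0], [-0.001, 0.0, -1.0]]
contact_force: [-1.1, -0.4, 0.1]
finger_gap: 0.998
gripper_force: 0.0
[-1.26582323  0.35685869  0.82852749  1.75119366 -0.28519044  1.15926946
 -2.09273478]
```

View pics/w2.png

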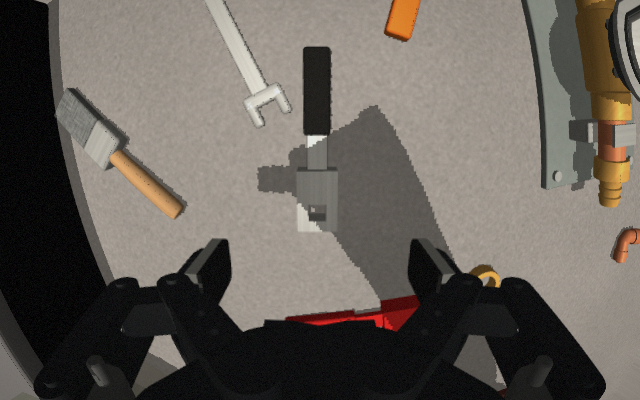

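The lever is almost straight up the picture: grip (317,90), head (317,200), hole (317,213). The brush, wrench and red look-alike stay clear of the fingers.

Run:
```python
from h import *
c=np.load('w2.npy',allow_pickle=True).item()
f=foc(c); v,u=np.mgrid[0:400,0:640]; x=u-c['cx'];y=v-c['cy']; rr=np.hypot(x,y)+1e-9
tz=np.tan(rr/f); Z=c['z_map']; P=np.stack([x/rr*tz*Z,-y/rr*tz*Z,-Z],-1)@c['T'][:3,:3].T+c['T'][:3,3]
z=P[...,2]; reg=np.zeros(Z.shape,bool); reg[35:240,290:345]=1
bench=np.median(z[250:290,250:300]); print('bench',bench)
hd=reg&(z>19+bench)&(z<32); gr=reg&(z>11+bench)&(z<19+bench)&(v<134)
for n,m in(('head',hd),('grip',gr)):
    m2=cv2.morphologyEx(m.astype(np.uint8),cv2.MORPH_OPEN,np.ones((3,3)))>0
    q=P[m2]; (ct,sz,a)=cv2.minAreaRect(q[:,:2].astype(np.float32)); print(n,m2.sum(),np.median(q[:,2]),ct,sz,a,q.mean(0))
h=onplane(c,317,213,24,True); print('hole top edge approx',h)
```

```text
bench 0.884615873524325
head 2214 24.87382418158495 (501.72686767578125, 298.6907043457031) (36.021915435791016, 56.14206314086914) 80.44829559326172 [503.79726607 298.25047199  24.84212339]
grip 2349 16.72964394950361 (599.0889282226562, 282.9989013671875) (24.37051010131836, 76.97412109375) 79.44306182861328 [598.74546871 282.63240779  16.67842133]
hole top edge approx [491.37997327 300.43960201  24.        ]
```

```bash
python3 -m crank '[[-0.08,-0.07,0.6,0,0,0],[0,0,0.9,0,0,0],[0,0,0.9,0,0,0],[0,0,0.8,0,0,0],[0,0,0.5,0,0,0],[0,0,0.27,0,0,0],[0,0,0.1,0,0,0],[0,0,0,0,0,0]]' && python3 -m crank '[[0,0,0,0,0,0],[0,0,0,0,0,0],[0,0,0,0,0,0],[0,0,0,0,0,0],[0,0,0,0,0,0],[0,0,0,0,0,0],[0,0,0,0,0,0],[0,0,0,0,0,0]]' 0 80
```

```text
t: 7.78
tcp_pos: [512.9, 296.2, 27.8]
tcp_rot: [[0.985, -0.173, 0.001], [-0.173, -0.985, 0.0], [0.0, -0.0, -1.0]]
contact_force: [0.6, 0.4, 0.9]
finger_gap: 0.996
gripper_force: 0.0
t: 8.78
tcp_pos: [514.0, 296.2, 28.8]
tcp_rot: [[0.985, -0.174, 0.002], [-0.174, -0.985, 0.001], [0.002, -0.002, -1.0]]
contact_force: [0.2, -1.3, 8.8]
finger_gap: -0.0
gripper_force: 4.9
```

Run:
```python
from h import *
c=shot('wrist','w3.png'); s=shot('side'); print(r.observe()['finger_gap'],r.observe()['tcp_pos'])
a=cv2.resize(s['color'][60:190,160:310,::-1],None,fx=2.6,fy=2.6,interpolation=cv2.INTER_CUBIC)
w=cv2.resize(c['color'][:,120:520,::-1],(400,400)); o=np.zeros((400,800,3),np.uint8); o[:a.shape[0],:a.shape[1]]=a[:400]; o[:,400:]=w
cv2.imwrite('pics/m3.png',o)
```

```text
0.0024386505584517108 [514.01065072 296.18630855  28.79307105]
```

View pics/m3.png

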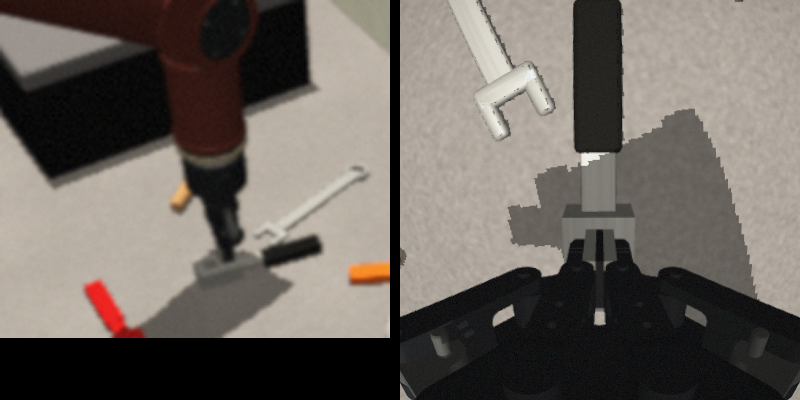

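The fingers have shut on top of the head (wrist view: closed tips over the head's middle), and the lever has not moved. I'll measure where the tips really stand from the depth maps.

Run:
```python
from h import *
def cloud(c):
    f=foc(c); v,u=np.mgrid[0:400,0:640]; x=u-c['cx'];y=v-c['cy']; rr=np.hypot(x,y)+1e-9
    tz=np.tan(rr/f); Z=c['z_map']; return np.stack([x/rr*tz*Z,-y/rr*tz*Z,-Z],-1)@c['T'][:3,:3].T+c['T'][:3,3]
c=np.load('w2.npy',allow_pickle=True).item(); P=cloud(c)
R=np.array([[.985,-.171,0],[-.171,-.985,0],[0,0,-1]]); 
Q=(P-np.array([513.4,294.6,149.2]))@R
for (u,v) in [(222,242),(215,255),(205,270),(195,283),(415,243),(425,255)]: print((u,v),Q[v,u].round(1))
c=shot('wrist'); P=cloud(c); Q=(P-r.observe()['tcp_pos'])@R
print('shut')
for (u,v) in [(317,232),(317,240),(319,250),(312,240),(328,240),(310,262),(297,250),(340,250),(300,220),(340,220)]: print((u,v),Q[v,u].round(1),P[v,u].round(1))
c=shot('side');
```

```text
(222, 242) [ 11.2 -42.8 -17.9]
(215, 255) [ 11.1 -42.  -30.8]
(205, 270) [ 10.3 -42.5 -42.1]
(195, 283) [  7.1 -45.5 -46.8]
(415, 243) [ 10.4  42.5 -16.9]
(425, 255) [ 10.9  42.8 -30.3]
shut
(317, 232) [10.9 -1.  -3.8] [524.9 295.4  32.6]
(317, 240) [ 10.9  -1.  -13.4] [524.9 295.3  42.2]
(319, 250) [ 11.2  -0.1 -24.4] [525.  294.3  53.2]
(312, 240) [ 11.1  -3.1 -14. ] [525.6 297.4  42.8]
(328, 240) [ 10.6   3.9 -12.9] [523.9 290.5  41.7]
(310, 262) [ 11.3  -3.4 -35.4] [525.8 297.6  64.2]
(297, 250) [  7.7  -9.6 -17. ] [523.2 304.4  45.8]
(340, 250) [  7.2   9.1 -16.1] [519.6 286.   44.9]
(300, 220) [14.3 -9.4  3.4] [529.7 303.   25.4]
(340, 220) [14.2 10.1  3.6] [526.3 283.8  25.2]
```

The shut tips stand only about 3.5 mm ahead of the reported TCP, 21 mm less than the text says. I'll rise, reopen and recheck the lever before going lower.

```bash
python3 -m crank '[[0,0,-0.5,0,0,0],[0,0,-1,0,0,0],[0,0,-1,0,0,0],[0,0,-0.5,0,0,0],[0,0,0,0,0,0],[0,0,0,0,0,0]]' 1
cat >> h.py <<'E'
def cloud(c):
    f=foc(c); v,u=np.mgrid[0:400,0:640]; x=u-c['cx'];y=v-c['cy']; rr=np.hypot(x,y)+1e-9
    tz=np.tan(rr/f); Z=c['z_map']; return np.stack([x/rr*tz*Z,-y/rr*tz*Z,-Z],-1)@c['T'][:3,:3].T+c['T'][:3,3]
E
python3 - <<'E'
from h import *
c=shot('wrist','w4.png'); P=cloud(c); z=P[...,2]; d=np.hypot(P[...,0]-501.7,P[...,1]-298.7)
for n,m in(('head',(d<40)&(z>20)&(z<31)),('grip',(z>12)&(z<21)&(np.hypot(P[...,0]-598,P[...,1]-283)<50))):
    m2=cv2.morphologyEx(m.astype(np.uint8),cv2.MORPH_OPEN,np.ones((3,3)))>0; q=P[m2]; print(n,len(q),np.median(q[:,2]),cv2.minAreaRect(q[:,:2].astype(np.float32)))
E
```

```text
t: 9.72
tcp_pos: [512.0, 295.9, 116.4]
tcp_rot: [[0.985, -0.173, -0.001], [-0.173, -0.985, -0.001], [-0.001, 0.001, -1.0]]
contact_force: [0.3, -0.1, -0.7]
finger_gap: 1.003
gripper_force: 0.0
head 2896 24.86388401264074 ((501.70745849609375, 298.9274597167969), (36.81602478027344, 57.426239013671875), 80.70596313476562)
grip 3460 16.636631256219644 ((593.6592407226562, 283.1185607910156), (24.573488235473633, 90.5845947265625), 80.91157531738281)
```

```bash
python3 -m crank '[[0,-0.03,0.6,0,0,0],[0,0,1,0,0,0],[0,0,0.9,0,0,0],[0,0,0.6,0,0,0],[0,0,0.35,0,0,0],[0,0,0.15,0,0,0],[0,0,0,0,0,0]]' && python3 -m crank '[[0,0,0,0,0,0],[0,0,0,0,0,0],[0,0,0,0,0,0],[0,0,0,0,0,0],[0,0,0,0,0,0],[0,0,0,0,0,0]]' 0 100
```

```text
t: 10.65
tcp_pos: [513.1, 297.0, 9.7]
tcp_rot: [[0.985, -0.173, 0.0], [-0.173, -0.985, 0.0], [0.0, -0.0, -1.0]]
contact_force: [0.6, 0.7, -0.1]
finger_gap: 0.997
gripper_force: 0.0
t: 11.4
tcp_pos: [513.2, 297.2, 10.2]
tcp_rot: [[0.985, -0.173, 0.001], [-0.173, -0.985, 0.001], [0.0, -0.001, -1.0]]
contact_force: [-1.1, -0.8, 6.7]
finger_gap: 0.394
gripper_force: 100.8
```

```bash
python3 -m crank '[[0,0,-0.4,0,0,0],[0,0,-0.8,0,0,0],[0,0,-0.9,0,0,0],[0,0,-0.9,0,0,0],[0,0,-0.9,0,0,0],[0.3,0.5,-0.9,0,0,0],[0.5,0.9,-0.9,0,0,0],[0.5,0.9,-0.2,0,0,0]]' && python3 -m crank '[[0.56,1,0,0,0,0],[0.56,1,0,0,0,0],[0.56,1,0,0,0,0],[0.56,1,0,0,0,0],[0.56,1,0,0,0,0],[0.56,0.9,0,0,0,0],[0.45,0.7,0,0,0,0],[0,0.25,0,0,0,0]]' && python3 -m crank '[[0,0,0,0,0,-0.6],[0,0,0,0,0,-1],[0,0,0,0,0,-1],[0,0,0,0,0,-1],[0,0,0,0,0,-1],[0,0,0,0,0,-1],[0,0,0,0,0,-1],[0,0,0,0,0,-1]]' && python3 -m crank '[[0,0,0,0,0,-1],[0,0,0,0,0,-0.8],[0,0,0,0,0,-0.6],[0,0,0,0,0,0],[0,0,0,0,0,0]]'
python3 - <<'E'
from h import *
c=shot('wrist','w5.png'); P=cloud(c); s=r.observe(); p=s['tcp_pos']; R=np.array(s['tcp_rot']); Q=(P-p)@R; print(p.round(2),R.round(3).tolist())
np.save('w5.npy',c,allow_pickle=True)
t,sd=shot('top','t5.png'),shot('side','s5.png')
m=(Q[...,0]>36)&(Q[...,0]<150)&(abs(Q[...,1])<25)&(Q[...,2]<25)&(Q[...,2]>-40)
n,l,st,_=cv2.connectedComponentsWithStats(m.astype(np.uint8)); m=l==1+np.argmax(st[1:,4]); q=Q[m]
print(len(q),q.min(0),q.max(0))
for a in range(36,150,8):
    k=q[(q[:,0]>a)&(q[:,0]<a+8)]
    if len(k)>10: print(a,len(k),np.percentile(k[:,1],[3,97]).round(1),np.median(k[:,2]).round(1))
E
```

```text
t: 12.4
tcp_pos: [540.1, 221.4, 188.6]
tcp_rot: [[0.985, -0.173, 0.002], [-0.173, -0.985, 0.002], [0.002, -0.002, -1.0]]
contact_force: [0.2, 0.2, -3.7]
finger_gap: 0.393
gripper_force: 100.3
t: 13.4
tcp_pos: [616.1, -2.2, 186.7]
tcp_rot: [[0.984, -0.176, -0.0], [-0.176, -0.984, -0.001], [-0.0, 0.001, -1.0]]
contact_force: [-0.6, 0.9, -3.8]
finger_gap: 0.392
gripper_force: 100.1
t: 14.4
tcp_pos: [615.6, 1.0, 186.5]
tcp_rot: [[0.4, 0.916, -0.001], [0.916, -0.4, 0.0], [-0.0, -0.001, -1.0]]
contact_force: [-0.3, -0.5, -3.4]
finger_gap: 0.396
gripper_force: 100.1
t: 15.02
tcp_pos: [616.0, 0.5, 186.5]
tcp_rot: [[0.002, 1.0, -0.0], [1.0, -0.002, 0.0], [0.0, -0.0, -1.0]]
contact_force: [1.1, 0.4, -3.4]
finger_gap: 0.398
gripper_force: 100.1
[6.1603e+02 3.5000e-01 1.8646e+02] [[0.001, 1.0, -0.0], [1.0, -0.001, -0.0], [-0.0, -0.0, -1.0]]
9551 [ 36.00561015 -12.64322268  -9.82224609] [117.35408711  11.78397674  -0.95066593]
36 703 [-8.4  8. ] -4.6
44 845 [-10.5  10. ] -5.7
52 996 [-11.2  10.7] -6.5
60 1039 [-11.5  11.1] -6.5
68 1039 [-11.1  11. ] -6.6
76 1009 [-11.5  10.6] -6.5
84 1014 [-11.5  11. ] -6.6
92 988 [-11.5  10.6] -6.5
100 939 [-11.5  10.6] -6.5
108 914 [-11.7  10.7] -6.5
116 65 [-12.3  11.3] -5.9
```

View pics/w5.png

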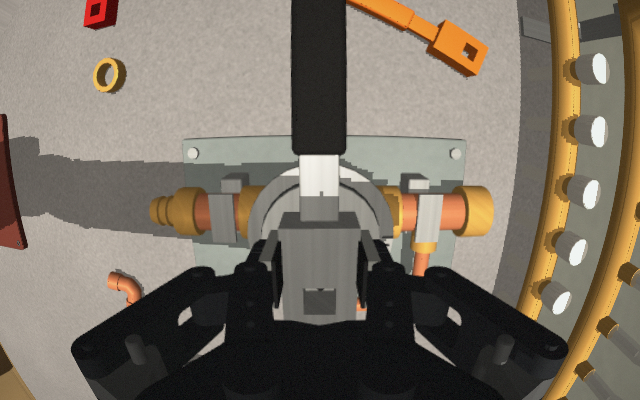

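Run:
```python
from h import *
c=np.load('w5.npy',allow_pickle=True).item()
p=np.array([616.03,.35,186.46]); z=p[2]+14.3
print([ (lambda q:(q[:2]-p[:2]).round(1).tolist())(onplane(c,u,v,z,True)) for u,v in ((303,290),(336,290),(303,314),(336,314),(281,212),(358,212))])
P=cloud(c); print(P[250,320],P[270,320], P[260:280,300:340,2].mean())
g=c['color'].astype(int).mean(2); print(g[280:322:2,320].round()); print(g[300,296:344:2].round())
```

```text
[[-7.6, -14.5], [8.0, -14.6], [-7.9, -28.9], [8.3, -28.9], [-16.2, 24.3], [16.6, 24.3]]
[616.46979389   6.75790652 200.40714129] [616.46938773  -3.21304871 200.79470969] 201.35855238266439
[117. 118. 118. 117.  82.  47.  69.  69.  73.  73.  72.  70.  70.  70.
  69.  68.  70.  82. 116. 120. 118.]
[116. 114. 115. 114.  63.  68.  69.  70.  71.  71.  70.  71.  72.  73.
  72.  72.  69.  71.  70.  72. 112. 120. 120. 118.]
```

The hole shows at (320,302) in the wrist view, which puts it 21.6 mm behind the TCP and within 1 mm of the stem's axis. Descending, slowly at the taper.

```bash
python3 -m crank '[[-0.01,0.02,0.3,0,0,0],[0,0,0.4,0,0,0],[0,0,0.2,0,0,0],[0,0,0.1,0,0,0],[0,0,0.1,0,0,0],[0,0,0.05,0,0,0],[0,0,0,0,0,0]]'
```

```text
t: 16.05
tcp_pos: [616.9, -0.3, 152.0]
tcp_rot: [[-0.0, 1.0, 0.0], [1.0, 0.0, -0.0], [-0.0, 0.0, -1.0]]
contact_force: [0.4, 0.7, -2.9]
finger_gap: 0.393
gripper_force: 100.2
```

```bash
python3 -m crank '[[0,0,0.1,0,0,0],[0,0,0.1,0,0,0],[0,0,0.1,0,0,0],[0,0,0.1,0,0,0],[0,0,0.05,0,0,0],[0,0,0,0,0,0]]' && python3 -m crank '[[0,0,0.05,0,0,0],[0,0,0.05,0,0,0],[0,0,0,0,0,0]]'
```

```text
t: 16.8
tcp_pos: [616.8, -0.3, 138.3]
tcp_rot: [[-0.0, 1.0, -0.0], [1.0, 0.0, -0.0], [-0.0, -0.0, -1.0]]
contact_force: [0.5, -0.6, -3.2]
finger_gap: 0.391
gripper_force: 100.2
t: 17.18
tcp_pos: [617.0, -0.3, 136.2]
tcp_rot: [[-0.0, 1.0, 0.0], [1.0, 0.0, 0.0], [0.0, 0.0, -1.0]]
contact_force: [-4.0, 0.2, 4.4]
finger_gap: 0.391
gripper_force: 101.2
```

```bash
python3 -m crank '[[0,0,0.05,0,0,0],[0,0,0.04,0,0,0],[0,0,0,0,0,0],[0,0,0,0,0,0]]'
```

```text
t: 17.68
tcp_pos: [617.1, -0.2, 136.1]
tcp_rot: [[-0.0, 1.0, 0.001], [1.0, 0.0, 0.002], [0.002, 0.001, -1.0]]
contact_force: [-13.3, 1.0, 27.4]
finger_gap: 0.396
gripper_force: 104.2
```

Seated: 27 N push with no further travel, underside at about 126 mm. Now I'll relax, open, slide along to the black grip and take hold of it.

```bash
python3 -m crank '[[0,0,-0.08,0,0,0]]' && python3 -m crank '[[0,0,0,0,0,0],[0,0,0,0,0,0],[0,0,0,0,0,0],[0,0,0,0,0,0]]' 1 && python3 -m crank '[[0.5,0,0,0,0,0],[0.8,0,0,0,0,0],[0.8,0,0,0,0,0],[0.5,0,0.2,0,0,0],[0.28,0,0.2,0,0,0],[0,0,0.13,0,0,0],[0,0,0,0,0,0]]'
python3 - <<'E'
from h import *
c=shot('wrist','w6.png'); P=cloud(c); s=r.observe(); p=s['tcp_pos']; Q=(P-p)@np.array(s['tcp_rot']); print(p)
m=(abs(Q[...,1])<25)&(P[...,2]>136)&(P[...,2]<149)&(Q[...,0]>12); q=P[m]; print(len(q), np.median(q[:,2]), q.min(0),q.max(0), np.median(q[:,0]))
t=shot('top','t6.png')
E
```

```text
t: 17.8
tcp_pos: [617.0, -0.3, 136.3]
tcp_rot: [[-0.0, 1.0, 0.001], [1.0, 0.0, 0.001], [0.001, 0.001, -1.0]]
contact_force: [-0.2, -0.4, -3.7]
finger_gap: 0.391
gripper_force: 100.2
t: 18.3
tcp_pos: [616.9, -0.3, 135.0]
tcp_rot: [[-0.0, 1.0, -0.0], [1.0, 0.0, -0.0], [-0.0, -0.0, -1.0]]
contact_force: [0.4, 0.1, 0.2]
finger_gap: 0.999
gripper_force: 0.0
t: 19.18
tcp_pos: [616.6, 84.9, 118.7]
tcp_rot: [[0.001, 1.0, -0.001], [1.0, -0.001, -0.001], [-0.001, -0.001, -1.0]]
contact_force: [0.3, -0.2, 0.6]
finger_gap: 0.997
gripper_force: 0.0
[616.79036407  84.91131122 119.10345969]
4445 142.65538824780742 [604.3802581   96.93740036 136.0481893 ] [628.78026814 126.95827029 145.12975675] 616.6743781199374
```

```bash
python3 -m crank '[[0,0,0,0,0,0],[0,0,0,0,0,0],[0,0,0,0,0,0],[0,0,0,0,0,0],[0,0,0,0,0,0],[0,0,0,0,0,0]]' 0 80 && python3 -m crank '[[-0.005,-0.186,0,0,0,-0.3],[-0.019,-0.371,0,0,0,-0.6],[-0.019,-0.371,0,0,0,-0.6],[-0.019,-0.371,0,0,0,-0.6],[-0.019,-0.371,0,0,0,-0.6],[-0.019,-0.371,0,0,0,-0.6],[-0.019,-0.371,0,0,0,-0.6],[0,0,0,0,0,0]]'
python3 - <<'E'
from h import *
s=r.observe();p=s['tcp_pos'];print(p,np.degrees(np.arctan2(s['tcp_rot'][1][0],s['tcp_rot'][0][0])), np.degrees(np.arctan2(p[1]+21.5,p[0]-616.8)),np.hypot(p[1]+21.5,p[0]-616.8),s['contact_force'],s['torque'])
t=shot('top','t7.png');sd=shot('side','s7.png');w=shot('wrist','w7.png')
a=cv2.resize(t['color'][155:215,290:350,::-1],(400,400),interpolation=cv2.INTER_CUBIC);b=cv2.resize(sd['color'][160:220,295:355,::-1],(400,400),interpolation=cv2.INTER_CUBIC)
cv2.imwrite('pics/m7.png',np.hstack([a,b]))
E
```

```text
t: 20.02
tcp_pos: [616.9, 86.1, 119.3]
tcp_rot: [[-0.0, 1.0, 0.0], [1.0, 0.0, -0.0], [-0.0, 0.0, -1.0]]
contact_force: [0.0, -0.2, 1.4]
finger_gap: 0.266
gripper_force: 80.3
t: 21.02
tcp_pos: [549.3, 62.5, 119.3]
tcp_rot: [[-0.629, 0.777, -0.0], [0.777, 0.629, 0.001], [0.001, 0.0, -1.0]]
contact_force: [-2.1, 0.5, 0.4]
finger_gap: 0.266
gripper_force: 80.2
[549.25037709  62.45102998 119.33676048] 128.97869276246914 128.82124285948512 107.75308343280057 [-2.11930045  0.52546824  0.40790011] [ 0.049295    0.43648279 -0.42971693]
```

View pics/m7.png

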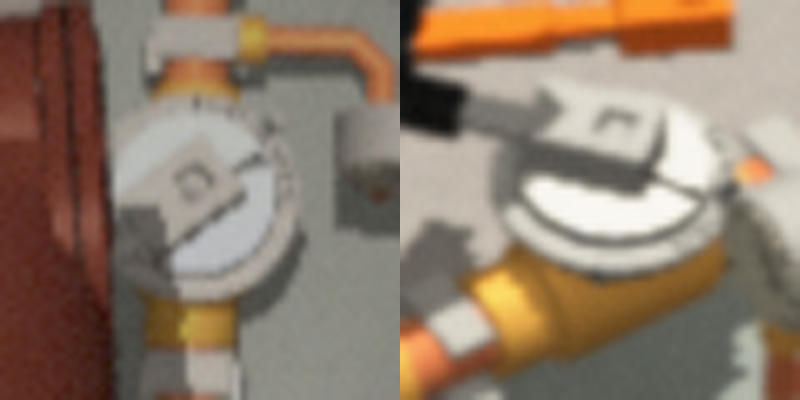

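The top crop (left) shows the arrow at about (250,160) still short of the tab at (270,125). The side crop (right) agrees, with the arrow at (680,190) and the tab at (720,150).

```bash
cat > arrow.py <<'E'
from h import *
import sys
def polar(c,png,C,rmin,rmax,z):
    im=cv2.imread('pics/'+png).astype(np.float32).mean(2)
    A=np.radians(np.arange(-120,10,1.)); R=np.arange(rmin,rmax,1.)
    X=C[0]+np.outer(R,np.cos(A));Y=C[1]+np.outer(R,np.sin(A))
    W=np.stack([X,Y,np.full(X.shape,float(z))],-1)-c['T'][:3,3]; q=W@c['T'][:3,:3]; f=foc(c)
    u=(c['cx']+f*q[...,0]/-q[...,2]).astype(np.float32); v=(c['cy']-f*q[...,1]/-q[...,2]).astype(np.float32)
    return np.degrees(A),cv2.remap(im,u,v,cv2.INTER_LINEAR)
def centre(c,png,box):   # disc centre: from its bright blob at shut (t0)
    pass
if __name__=='__main__':
    for cam,pngs in (('top',['top0.png','t6.png','t7.png']),('side',['side0.png','s7.png'])):
        c=cams.camera(cam)
        for p in pngs+sys.argv[1:]:
            if p in sys.argv[1:] and p[0]!=cam[0]: continue
            for C in ([616.8,-21.5],[614.8,-21.5],[616.8,-23.5]):
                out=[]
                for r0,r1 in ((24,32),(30,40)):
                    A,g=polar(c,p,C,r0,r1,126); g=g.mean(0); b=cv2.medianBlur(g[None].astype(np.uint8),51)[0]
                    d=np.clip(np.median(g)-g-15,0,None); i=np.argmax(d*(A>-100)*(A<-20)); s=slice(max(i-7,0),i+8); out+=[(A[s]*d[s]).sum()/d[s].sum(),d[i]]
                print(cam,p,C,np.round(out,1))
E
python3 arrow.py
```

```text
top top0.png [616.8, -21.5] [-91.8  30.  -93.   48.6]
top top0.png [614.8, -21.5] [-87.7  29.8 -89.9  50.7]
top top0.png [616.8, -23.5] [-91.7  37.1 -93.8  49.8]
top t6.png [616.8, -21.5] [-91.9  28.7 -93.1  50.3]
top t6.png [614.8, -21.5] [-88.   25.7 -90.   52.6]
top t6.png [616.8, -23.5] [-91.8  36.1 -93.9  53. ]
top t7.png [616.8, -21.5] [-62.3  31.7 -62.4  40.1]
top t7.png [614.8, -21.5] [-58.7  29.3 -59.4  43.1]
top t7.png [616.8, -23.5] [-60.2  39.6 -60.6  32.5]
side side0.png [616.8, -21.5] [-87.   72.1 -87.8  77.7]
side side0.png [614.8, -21.5] [-82.9  71.2 -84.1  78.4]
side side0.png [616.8, -23.5] [-87.   79.  -87.9  68.1]
side s7.png [616.8, -21.5] [-58.   44.4 -58.8  67.3]
side s7.png [614.8, -21.5] [-54.1  43.7 -56.   61.8]
side s7.png [616.8, -23.5] [-56.5  48.  -57.1  67.3]
```

```bash
python3 -m crank '[[-0.012,-0.25,0,0,0,-0.4],[-0.012,-0.25,0,0,0,-0.4],[-0.012,-0.25,0,0,0,-0.4],[0,0,0,0,0,0],[0,0,0,0,0,0]]'
python3 - <<'E'
from h import *
s=r.observe();p=s['tcp_pos'];print(np.degrees(np.arctan2(s['tcp_rot'][1][0],s['tcp_rot'][0][0])), np.degrees(np.arctan2(p[1]+21.5,p[0]-616.8)),np.hypot(p[1]+21.5,p[0]-616.8),s['contact_force'])
t=shot('top','t8.png');sd=shot('side','s8.png')
a=cv2.resize(t['color'][155:215,290:350,::-1],(400,400),interpolation=cv2.INTER_CUBIC);b=cv2.resize(sd['color'][160:220,295:355,::-1],(400,400),interpolation=cv2.INTER_CUBIC)
cv2.imwrite('pics/m8.png',np.hstack([a,b]))
E
python3 arrow.py t8.png s8.png | grep 8.png
```

```text
t: 21.9
tcp_pos: [533.5, 46.8, 119.1]
tcp_rot: [[-0.777, 0.63, -0.002], [0.63, 0.777, 0.0], [0.002, -0.001, -1.0]]
contact_force: [-7.6, 1.8, 6.2]
finger_gap: 0.267
gripper_force: 80.9
140.97349587029396 140.63353825490162 107.73554334868041 [-7.58397548  1.81961525  6.18574982]
top t8.png [616.8, -21.5] [-50.2  34.3 -50.1  53.6]
top t8.png [614.8, -21.5] [-47.4  28.  -47.8  52.5]
top t8.png [616.8, -23.5] [-47.4  43.8 -48.   49. ]
side s8.png [616.8, -21.5] [-45.6  41.3 -45.4  62.9]
side s8.png [614.8, -21.5] [-42.6  40.9 -43.   59.4]
side s8.png [616.8, -23.5] [-42.4  46.2 -43.1  58.9]
```

View pics/m8.png

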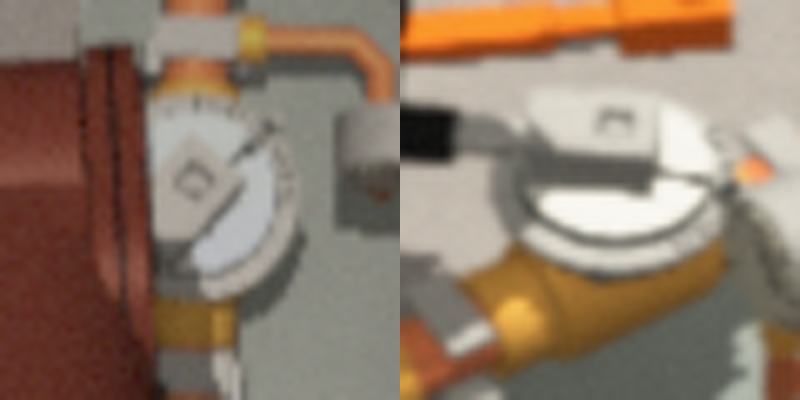

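The arrow now lines up with the tab in the top crop (arrow (245,152), tab (265,128)). I'll refine by comparing arrow and tab angle in the same frames.

Run:
```python
from arrow import *
for cam,z0,z8 in (('top','top0.png','t8.png'),('side','side0.png','s8.png')):
    c=cams.camera(cam)
    # centre from dark arrow-free fit: flange outer edge by depth, z 112..132
    f=foc(c); v,u=np.mgrid[0:400,0:640]; Z=c['z_map']
    P=np.stack([(u-c['cx'])/f*Z,-(v-c['cy'])/f*Z,-Z],-1)@c['T'][:3,:3].T+c['T'][:3,3]
    for C in ([616.8,-21.5],[614.8,-21.5],[618.8,-21.5],[616.8,-23.5],[616.8,-19.5]):
        o=[]
        for png,r0,r1,z in ((z0,46,50,128),(z0,50,55,128),(z0,54,58,128),(z8,46,50,128),(z8,50,55,128),(z8,54,58,128),(z8,30,40,126)):
            A,g=polar(c,png,C,r0,r1,z); g=g.mean(0); w=(A>-62)&(A<-32); b=np.percentile(g[w],70); d=np.clip(b-g-8,0,None)*w; o.append((A*d).sum()/d.sum())
        print(cam,C,np.round(o,1))
c=cams.camera('top')
A,g=polar(c,'t8.png',[615.5,-21.5],28,58,127)
cv2.imwrite('pics/p8.png',cv2.resize(np.hstack([g[:,50:100],polar(c,'top0.png',[615.5,-21.5],28,58,127)[1][:,50:100]]).astype(np.uint8),(800,500),interpolation=cv2.INTER_CUBIC))
```

```text
top [616.8, -21.5] [-48.  -49.2   nan -48.3 -50.2   nan -50.1]
top [614.8, -21.5] [-46.7 -46.5   nan -46.8 -47.1 -52.4 -47.7]
top [618.8, -21.5] [-49.7 -55.    nan -50.1 -55.  -33.  -52.6]
top [616.8, -23.5] [-46.3   nan   nan -46.8 -52.1   nan -47.9]
top [616.8, -19.5] [-50.  -49.7 -55.1 -50.1 -50.3 -55.  -52.3]
side [616.8, -21.5] [-54.2 -53.4 -55.  -54.  -53.4 -55.1 -45.7]
side [614.8, -21.5] [-53.3 -52.1 -53.5 -52.7 -52.1 -53.5 -43.3]
side [618.8, -21.5] [-55.  -54.5 -56.9 -54.9 -54.5 -57.1 -48.1]
side [616.8, -23.5] [-52.6 -53.3 -55.9 -52.5 -53.3 -56.  -43.5]
side [616.8, -19.5] [-55.6 -54.2 -54.6 -55.  -54.2 -54.6 -47.9]<stdin>:10: RuntimeWarning: invalid value encountered in scalar divide
```

View pics/p8.png

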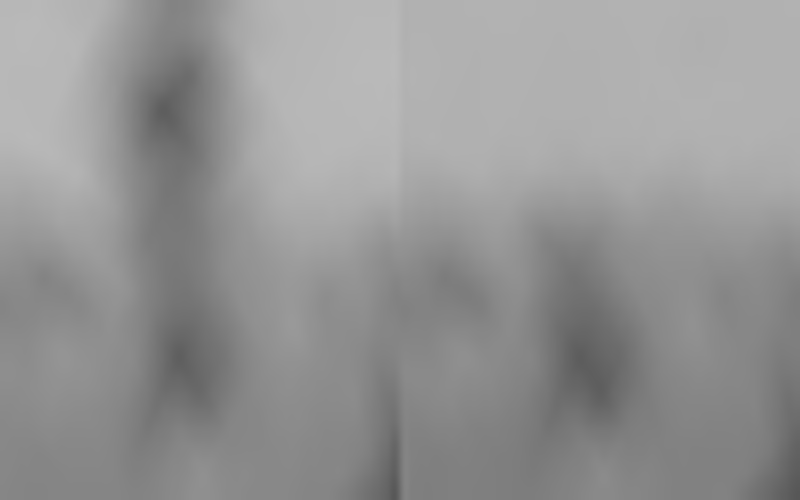

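The polar strip (angle across, 8 px per degree) shows the arrow at x 165 and the tab's screw at x 185, so the arrow is about 1.5° short. I'll add a small turn.

```bash
python3 -m crank '[[0,-0.09,0,0,0,-0.14],[0,0,0,0,0,0],[0,0,0,0,0,0],[0,0,0,0,0,0]]'
python3 - <<'E'
from arrow import *
t=shot('top','t9.png');sd=shot('side','s9.png')
for cam,z0,z8,z9,C in (('top','top0.png','t8.png','t9.png',[615.5,-21.5]),('side','side0.png','s8.png','s9.png',[618.,-21.5])):
    c=t if cam=='top' else sd
    for png,lo,hi in ((z0,-110,-70),(z8,-62,-32),(z9,-62,-32)):
        o=[]
        for r0,r1 in ((24,31),(30,36),(34,40),(30,40)):
            A,g=polar(c,png,C,r0,r1,126); g=g.mean(0); w=(A>lo)&(A<hi); d=np.clip(np.percentile(g[w],70)-g-12,0,None)*w; o.append((A*d).sum()/d.sum())
        print(png,np.round(o,1))
P=cloud  # noqa
w=shot('wrist'); Q=cloud(w); s=r.observe(); q=(Q-s['tcp_pos'])@np.array(s['tcp_rot']); m=(abs(q[...,1])<9)&(q[...,0]>14)&(q[...,0]<30)&(abs(Q[...,2]-142)<6); print('grip top z',np.median(Q[m][:,2]),s['tcp_pos'],s['contact_force'])
E
```

```text
t: 22.75
tcp_pos: [531.8, 44.8, 119.1]
tcp_rot: [[-0.792, 0.61, -0.002], [0.61, 0.792, 0.0], [0.002, -0.001, -1.0]]
contact_force: [-7.3, 2.3, 5.2]
finger_gap: 0.269
gripper_force: 81.0
top0.png [-90.2 -90.4 -90.6 -90.5]
t8.png [-48.4 -48.6 -48.6 -48.6]
t9.png [-47.3 -47.  -46.5 -46.8]
side0.png [-89.4 -89.4 -89.7 -89.6]
s8.png [-47.3 -47.  -47.1 -47.1]
s9.png [-46.6 -45.8 -46.2 -46. ]
grip top z 142.3857382804934 [531.85660889  44.75114627 119.10854538] [-7.0578104   2.38414052  5.60461362]
```

Both views now put the stem at about 43.5°, against 43.3° for the tab. The grip's top is at 142.4 mm, so the lever is still fully down, and it is still held.

```bash
python3 -c "
from plant import finish_job
print(finish_job())"
```

```text
the job is handed in; nothing more can be done
None
```

The job is handed in at about 23 s: the lever is fully seated on the stem, turned by its black grip until the arrow points at the index tab (about 43.5° measured against 43.3°), and still held there.

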